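Spin the washed shaker caps dry and park the basket at the spout

ROBOT

A 6-joint arm with a two-finger parallel gripper is mounted at the origin on the work surface. World frame = base frame: x ahead of the robot, y to its left, z up, the work surface at z = 0. Lengths are in m, angles in rad, forces in N, time in s.
With the tool pointing down it reaches from about 0.375 to 0.9 m from the base axis. Payload 3.1 kg.
Tool frame: the origin (TCP) lies on the centre line of the jaws, within the pads' length; the fingertips stand 19 mm ahead of it and the grasp point (between the pads) is the TCP; z points along the fingers, y is the line along which they close (so a half turn about z gives the same grasp; the last joint's range is limited). The gripper opens to 85 mm and grips with 20 to 120 N. Pads are 22 mm wide; open, the fingers measure 114 mm over their backs; the gripper's body (76 mm by 85 mm) begins 54 mm behind the grasp point. The pads swing forward as they close: fully open they stand 13 mm farther back than shut.
Start: joints at [-1.417, 0.527, 1.433, -0, 1.181, -0.178], TCP at [0.204, -0.591, 0.25] pointing down, gripper open.
Joint ranges: [-3.08, 3.08], [-0.75, 2.2], [0.22, 2.44], [-1.43, 4.57], [0, 2.65], [-2.85, 2.85]. Speed limits (rad/s): [2.79, 2.79, 3.14, 3.14, 3.14, 3.14].

INTERFACE

Orientations are given as a unit quaternion [x, y, z, w].
In Python, from station import manip, cams, sign_off gives the robot as it stands.
- The arm moves only by the tool carry_out, never from a script. Its argument "targets" is a list that holds one entry, the list of rows, each a list of 7 numbers: the shift along the tool's x, y, z in cm, then the turn, a rotation vector about the tool's x, y, z in degrees, then the finger opening in cm, from 0 to 8.54. A call has 1 to 12 rows; each row is the pose to reach, as a shift and turn from the pose commanded when the call began, along the tool's axes at that moment; what a row does not reach only later rows make up. A row lasts 1/12 s, in which the tool goes at most 41.7 mm and 7.16 degrees, less where a joint would pass 70% of its speed; a pose out of reach is approached as far as the arm can. A call with a gripper value outside its range is refused whole. The fingers move at their own pace and stop on an object; "force" is the grip in N (left out, the last holds). Time passes only in rows, so rows that repeat a pose let the fingers close. It gives the time, the measured TCP pose, the force, the opening and the grip force at its end, in the units of the state.
- manip.sense(): the state, without advancing time (a new reading comes with each control period).
- cams.snapshot(name): name is "side" or "top" or "wrist"; returns the picture (400x640x3 uint8, red, green, blue); there is no depth.
- cams.camera_info(name): a dict with "K" (3x3 intrinsics, pixels), "T" (4x4, takes a point from camera to world coordinates). Camera axes: x right, y down, z forward; pixel columns grow to the right and rows downward; lengths in m; the calibration is good to about 2 mm. A picture is of the moment at which its call begins: read the wrist's pose just before it. camera_info takes no time and is no camera call; for the wrist camera it gives the pose at the moment of the call.
- sign_off(): hands the job in; it is judged then, once.
The state is a dict: "t": time; "q": joint angles; "qd": joint speeds; "tau": joint torques, N m; "tcp_pos": TCP position; "tool_rot": TCP orientation; "force": force on the tool from outside, world axes, zero at the start; "ft_torque": the same for the moment, N m; "finger_gap": opening from 0.0 (shut) to 1.0 (fully open); "gripper_force": force on a finger pad.
Only numpy, scipy, OpenCV 4.12 (cv2) and the standard library are available. Lean on these libraries where they do the work, as an engineer would, in place of code of your own. Each camera call takes 0.05 s, during which the arm holds its last target. There are 200 camera calls.

TASK

The caps of the four spice shakers have been washed and lie in the salad spinner: pump its black knob until the basket turns at about 30 turns a minute, keep it between 24 and 36 turns a minute for six seconds without a break, and never let it go over 45. Then, while it is still turning, use the red brake button to stop the basket with its yellow ear at the yellow line on the spout, ready to be lifted out, and let go. Do not slam the spinner or shift anything else on the counter.

Things in the scene. Friction and masses are not known exactly. Their poses are not given: they have to be found in the camera images.
- spinner: Pump salad spinner, firm on its rubber foot (cannot slide or tip). Clear bowl 240 mm across; white-rimmed clear lid 256 mm across, top 152 mm above the counter; white pump housing 108 mm across, top at 174 mm, in its middle. Origin: on the counter, on the axis of basket and pump; z up. In its axes the brake lies at -x (88 mm out), the pouring spout at +y. Position and yaw vary.
- pump (a joint): Travel of the pump knob, m: 0 up, 0.034 down on a rubber buffer (3.5 N per mm further). Spring 4.5 N at the top, 7.6 N down; up again in 0.3 s when let go; a press at 0.1 m/s takes up to 6 N more. Pressing turns a drive at 90 rad per m of travel (0.1 m/s: 9 rad/s; up to 0.6 rad of play first) that drags the basket through a one-way slipping clutch; on the way up the basket just runs on.
- pump_top (a point): Centre of the flat top (54 mm across) of the black pump knob, on the spinner's axis, 240 mm above the counter when up, 206 when down. Press from above with closed fingers. While the pump's drive is faster than the basket, the basket gains about (drive speed - basket speed) / 0.9 per second, in rad/s; so quick presses add more, and slow ones nothing to a basket already faster.
- basket (a joint): Angle of the green basket, rad, counting on over the turns; 0, 2 pi, 4 pi ... = yellow ear at the yellow line. The pump turns it only in the growing sense, anticlockwise from above. Nominal 0.55 kg with the steel caps, 0.0055 kg m2 (varies by a third). Left alone at 3 rad/s it loses 0.25 to 0.5 rad/s each second, less when slower. 30 turns a minute = 3.14 rad/s; 24 = 2.51; 36 = 3.77; 45 = 4.71.
- basket_ear (a point): Middle of the yellow ear (30 x 30 mm) on the basket's green rim, 104 mm from the axis, 130 mm above the counter, seen through the clear lid. It goes round with the basket.
- spout_mark (a point): Point on the lid 104 mm from the axis, at the inner end of the yellow line on the white pouring spout, 152 mm above the counter; the ear must stop under it.
- brake (a joint): Travel of the red brake button, m: 0 up, 0.011 down on a rubber buffer (3.5 N per mm further). Spring 2.4 N at the top, 4.6 N down. From about 2.5 mm down a sprung shoe rubs on the basket; the deceleration grows evenly with travel, nominally to 3.8 rad/s2 at 0.011 (2.8 to 5.5, as the load varies). Let go, it rises and the basket is free again.
- brake_top (a point): Centre of the flat top of the red round brake button (34 mm across), 176 mm above the counter when up, 165 mm when down; its white housing's rim lies at 158 mm, the lid at 152 mm. 88 mm from the spinner's axis.
- carousel: White plastic spice carousel, 185 mm across, with a centre post 170 mm high; its tray turns. Leave alone. Origin: centre of the underside.
- shaker0: Empty glass spice shaker without its cap, 42 mm across, 92 mm high, standing in the carousel. Leave alone. Origin: centre of the underside.
- shaker1: Empty glass spice shaker without its cap, 42 mm across, 92 mm high, standing in the carousel. Leave alone. Origin: centre of the underside.
- shaker2: Empty glass spice shaker without its cap, 42 mm across, 92 mm high, standing in the carousel. Leave alone. Origin: centre of the underside.
- shaker3: Empty glass spice shaker without its cap, 42 mm across, 92 mm high, standing in the carousel. Leave alone. Origin: centre of the underside.
- canister: Stainless steel sugar canister with a screw-top lid, 114 mm across, 175 mm high with its knob. Leave alone. Origin: centre of the underside.
- mug: Brown glazed mug, 82 mm across, 92 mm high, with a handle. Leave alone. Origin: centre of the underside.
- dipper: Wooden honey dipper, 160 mm long, lying in a cream spoon rest. Leave alone. Origin: underside near its middle.

How it is judged:
By the outcome, as a careful person would: the job done as asked, in the order asked, and still so for the second after the job is handed in, with the robot touching nothing.
It also fails if it takes over 51 s, if anything falls off the work surface, if the arm or the gripper's body presses on something with over 40 N, if the wrist force passes 120 N, or if a joint passes its speed limit or range.

## Working session

There is one attempt and no reset: what is moved stays moved. The work goes in short steps, Python scripts to look and compute and a tool call to move; the robot and the scene stay as the last step left them, time stands still between calls to the robot, and variables do not carry over. Pictures are saved under pics/ and viewed, at most 10 in all, crops included, and the job is handed in when it is done.

Besides the shell and the picture viewer there is one more tool, called after "Request:" in YAML: its name, and indented under it one key for each argument. carry_out: Moves the arm, as the interface text tells. Its arguments: {"type":"object","properties":{"targets":{"type":"array"},"force":{"type":"number"}},"required":["targets"]}

```bash
mkdir -p pics; ls
python3 - <<'E'
from station import manip,cams
import cv2,numpy as np
s=manip.sense();print(s['t'],s['tcp_pos'],s['tool_rot'])
a=[cams.snapshot(n) for n in("top","side")]
for n,i in zip(("top","side"),a): cv2.imwrite(f'pics/{n}0.png',i[:,:,::-1]); print(n,cams.camera_info(n)['T'].round(3).tolist(),cams.camera_info(n)['K'].round(1).tolist())
E
```

```text
pics
0.0 [ 0.20349849 -0.59021046  0.2493249 ] [ 9.86271027e-01  1.65131057e-01  1.95866430e-05 -1.09360834e-03]
top [[0.023, -0.996, 0.088, 0.363], [-1.0, -0.022, 0.012, -0.01], [-0.01, -0.088, -0.996, 1.535], [0.0, 0.0, 0.0, 1.0]] [[395.7, 0.0, 316.9], [0.0, 395.7, 198.0], [0.0, 0.0, 1.0]]
side [[-0.985, -0.099, 0.14, 0.329], [-0.171, 0.519, -0.838, 1.123], [0.01, -0.849, -0.528, 0.845], [0.0, 0.0, 0.0, 1.0]] [[421.2, 0.0, 313.0], [0.0, 421.2, 197.2], [0.0, 0.0, 1.0]]
```

View pics/top0.png

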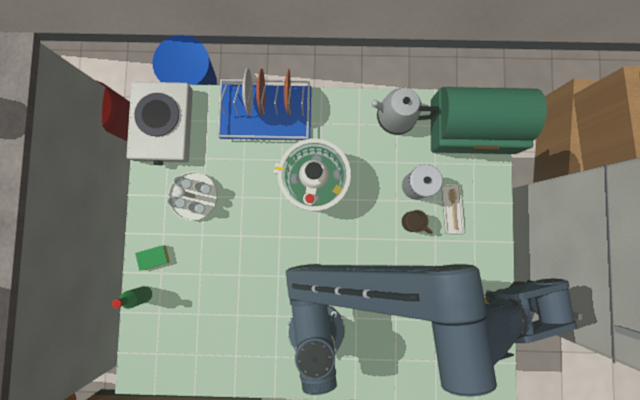

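View pics/side0.png

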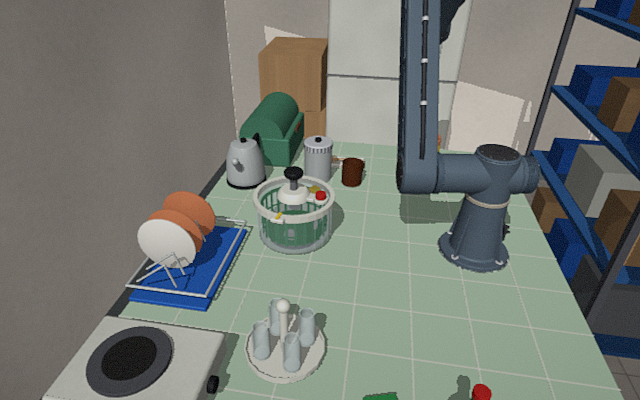

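The top view shows the knob at about (314,171), the red brake at (310,198), the spout's yellow line at (278,168) and the ear at (338,189). In the side view the spout is nearest the camera at about (278,216), so the side camera can watch the stopping point. Next I'll localize these.

```bash
cat > h.py <<'E'
from station import manip,cams
import cv2,numpy as np
from scipy.spatial.transform import Rotation as R
def ray(n,u,v,z):
    c=cams.camera_info(n);T=np.array(c['T']);d=T[:3,:3]@np.linalg.inv(c['K'])@[u,v,1]
    return T[:3,3]+d*(z-T[2,3])/d[2]
def proj(n,p):
    c=cams.camera_info(n);T=np.array(c['T']);q=c['K']@(T[:3,:3].T@(np.array(p)-T[:3,3]));return q[:2]/q[2]
def mask(im,col):
    h=cv2.cvtColor(im,cv2.COLOR_RGB2HSV);H,S,V=[h[...,k].astype(int) for k in range(3)]
    if col=='y':return (H>18)&(H<36)&(S>110)&(V>110)
    if col=='r':return ((H<8)|(H>172))&(S>150)&(V>90)
    if col=='k':return (V<45)
def blobs(m,box,amin=4):
    x0,y0,x1,y1=box;n,l,st,c=cv2.connectedComponentsWithStats(m[y0:y1,x0:x1].astype(np.uint8))
    return [(round(c[i][0]+x0,1),round(c[i][1]+y0,1),int(st[i,4])) for i in range(1,n) if st[i,4]>=amin]
E
python3 - <<'E'
from h import *
for n,box in(("top",(265,130,360,220)),("side",(240,155,350,260))):
    im=cv2.imread(f'pics/{n}0.png')[:,:,::-1].copy()
    for c,z in(('k',.24),('r',.176),('y',.13),('y',.152)):
        for b in blobs(mask(im,c),box): print(n,c,b,ray(n,b[0],b[1],z).round(3))
print([k for k in manip.sense()],cams.camera_info('wrist')['T'].round(3).tolist())
E
```

```text
top r (np.float64(309.3), np.float64(197.9), 48) [0.483 0.033 0.176]
top y (np.float64(279.0), np.float64(168.0), 19) [0.593 0.146 0.13 ]
top y (np.float64(336.9), np.float64(189.4), 53) [ 0.52  -0.063  0.13 ]
top y (np.float64(279.0), np.float64(168.0), 19) [0.589 0.143 0.152]
top y (np.float64(336.9), np.float64(189.4), 53) [ 0.517 -0.063  0.152]
side k (np.float64(290.8), np.float64(157.5), 4) [ 0.599 -0.061  0.24 ]
side k (np.float64(343.8), np.float64(162.7), 14) [ 0.429 -0.057  0.24 ]
side k (np.float64(293.3), np.float64(172.6), 194) [0.57  0.036 0.24 ]
side k (np.float64(252.5), np.float64(185.0), 54) [0.669 0.13  0.24 ]
side k (np.float64(342.0), np.float64(178.0), 7) [0.423 0.042 0.24 ]
side r (np.float64(320.2), np.float64(195.0), 81) [0.486 0.045 0.176]
side y (np.float64(313.9), np.float64(188.8), 57) [ 0.524 -0.064  0.13 ]
side y (np.float64(278.4), np.float64(215.0), 26) [0.602 0.108 0.13 ]
side y (np.float64(313.9), np.float64(188.8), 57) [ 0.518 -0.028  0.152]
side y (np.float64(278.4), np.float64(215.0), 26) [0.594 0.139 0.152]
['t', 'q', 'qd', 'tau', 'tcp_pos', 'tool_rot', 'force', 'ft_torque', 'gripper_force', 'finger_gap'] [[0.325, -0.899, -0.293, 0.278], [-0.946, -0.309, -0.099, -0.567], [-0.002, 0.309, -0.951, 0.374], [0.0, 0.0, 0.0, 1.0]]
```

Run:
```python
from h import *
from scipy.optimize import least_squares
for n,box in(("top",(295,155,335,190)),("side",(280,160,308,195))):
    im=cv2.imread(f'pics/{n}0.png')[:,:,::-1].copy(); V=im.max(2)
    for t in(40,55,70):
        for b in blobs(V<t,box,30):print(n,t,b,ray(n,b[0],b[1],.24).round(4),ray(n,b[0],b[1],.23).round(4))
    if n=='side':
        m=(V<55)[160:195,280:308];print([(r+160,np.flatnonzero(m[r])[[0,-1]]+280) for r in range(m.shape[0]) if m[r].any()])
B=np.array([.484,.036]);E=np.array([.5185,-.063]);S=np.array([.591,.142])
def f(p):
    c=p[:2];x=np.array([np.cos(p[2]),np.sin(p[2])]);y=np.array([-x[1],x[0]])
    return np.r_[c-.088*x-B,np.linalg.norm(E-c)-.104,c+p[3]*y-S]
r=least_squares(f,[.57,.02,0,.12]);print(r.x,r.fun)
```

```text
top 70 (np.float64(313.4), np.float64(170.3), 202) [0.5693 0.0196 0.24  ] [0.5709 0.0199 0.23  ]
side 40 (np.float64(293.3), np.float64(172.5), 185) [0.5706 0.0357 0.24  ] [0.5746 0.0177 0.23  ]
side 55 (np.float64(293.2), np.float64(173.0), 208) [0.5702 0.0388 0.24  ] [0.5742 0.0209 0.23  ]
side 70 (np.float64(293.1), np.float64(173.2), 225) [0.5702 0.0401 0.24  ] [0.5742 0.0222 0.23  ]
[(160, array([290, 291])), (161, array([290, 290])), (162, array([290, 290])), (166, array([294, 294])), (167, array([287, 298])), (168, array([287, 300])), (169, array([286, 301])), (170, array([285, 301])), (171, array([284, 302])), (172, array([284, 302])), (173, array([284, 302])), (174, array([285, 302])), (175, array([285, 301])), (176, array([285, 301])), (177, array([287, 300])), (178, array([288, 298])), (179, array([290, 297])), (180, array([291, 296])), (181, array([296, 296])), (182, array([296, 296]))]
[ 0.5726845   0.02417391 -0.14649762  0.11923758] [ 0.00162712  0.00101964 -0.00135863 -0.00090989  0.00013426]
```

Run:
```python
from h import *
im=cv2.imread('pics/top0.png')[125:225,255:375];a=cv2.resize(im,None,fx=4,fy=4)
im=cv2.imread('pics/side0.png')[155:255,240:350];b=cv2.resize(im,None,fx=3.6,fy=4)
cv2.imwrite('pics/crop0.png',np.hstack([a[:,:400],b[:,:400]]))
```

```text
(no output)
```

View pics/crop0.png

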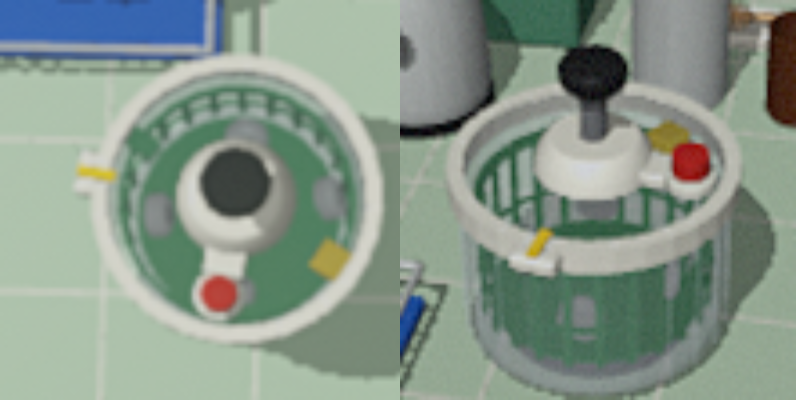

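The crop confirms the geometry: axis about (0.571, 0.022), yaw about -8.4°, brake (0.484, 0.035) and a residual under 2 mm. Moving above the pump now, with fingers closed and the tool aligned to the spinner axes.

Request:
carry_out:
  targets:
    - [[0,0,-4,0,0,0,0],[4,-3,-8,0,0,6,0],[54.7,-45.9,-8,0,0,27.4,0],[54.7,-45.9,-8,0,0,27.4,0],[54.7,-45.9,-8,0,0,27.4,0],[54.7,-45.9,-8,0,0,27.4,0],[54.7,-45.9,-8,0,0,27.4,0],[54.7,-45.9,-8,0,0,27.4,0],[54.7,-45.9,-8,0,0,27.4,0],[54.7,-45.9,-8,0,0,27.4,0],[54.7,-45.9,-8,0,0,27.4,0],[54.7,-45.9,-8,0,0,27.4,0]]
  force: 30

```text
t: 1.1
tcp_pos: [0.4358, -0.2042, 0.3247]
tool_rot: [0.997, -0.073, -0.0, -0.0]
force: [0.8, -0.6, 0.6]
finger_gap: -0.001
gripper_force: 0.0
```

```bash
cat >> h.py <<'E'
C=np.array([.571,.022]);YAW=-.147
def togo(p):  # shift in cm along tool axes to world TCP p, and turn for tool x at YAW, down
    s=manip.sense();r=R.from_quat(s['tool_rot']);g=R.from_euler('z',YAW)*R.from_euler('x',np.pi)
    print('t',round(s['t'],2),'tcp',np.round(s['tcp_pos'],4),'F',np.round(s['force'],1),'go',(r.inv().apply(np.array(p)-s['tcp_pos'])*100).round(2),np.degrees((r.inv()*g).as_rotvec()).round(1))
E
python3 -c "
from h import *
togo([.571,.022,.275])"
```

```text
t 1.1 tcp [ 0.4358 -0.2042  0.3247] F [ 0.8 -0.6  0.6] go [ 10.07 -24.35   4.98] [-0.  0.  0.]
```

Request:
carry_out:
  targets:
    - [[8.8,-21.3,3.5,0,0,0,0],[8.8,-21.3,3.5,0,0,0,0],[8.8,-21.3,3.5,0,0,0,0],[8.8,-21.3,3.5,0,0,0,0],[8.8,-21.3,3.5,0,0,0,0],[8.8,-21.3,3.5,0,0,0,0],[8.8,-21.3,3.5,0,0,0,0],[8.8,-21.3,3.5,0,0,0,0]]

```text
t: 1.77
tcp_pos: [0.5534, -0.0071, 0.289]
tool_rot: [0.997, -0.072, -0.001, 0.0]
force: [-0.1, -0.6, 0.6]
finger_gap: 0.002
gripper_force: 0.0
```

```bash
python3 -c "
from h import *
togo([.571,.022,.275])
for n in('top','side','wrist'):
    im=cams.snapshot(n);cv2.imwrite(f'pics/{n}1.png',im[:,:,::-1])
a=cv2.imread('pics/top1.png')[110:240,235:395];b=cv2.imread('pics/side1.png')[135:265,220:380];c=cv2.resize(cv2.imread('pics/wrist1.png'),(400,250))
f=lambda x:cv2.resize(x,(400,325))
d=np.hstack([f(a),f(b)]);cv2.imwrite('pics/m1.png',np.vstack([d,np.hstack([c,c*0])]))
togo([.571,.022,.275])
"
```

```text
t 1.77 tcp [ 0.5534 -0.0071  0.289 ] F [-0.1 -0.6  0.6] go [ 1.33 -3.13  1.39] [0.  0.1 0.2]
t 1.92 tcp [ 0.553  -0.0093  0.2898] F [0.6 0.2 0.2] go [ 1.32 -3.36  1.48] [ 0.  0. -0.]
```

View pics/m1.png

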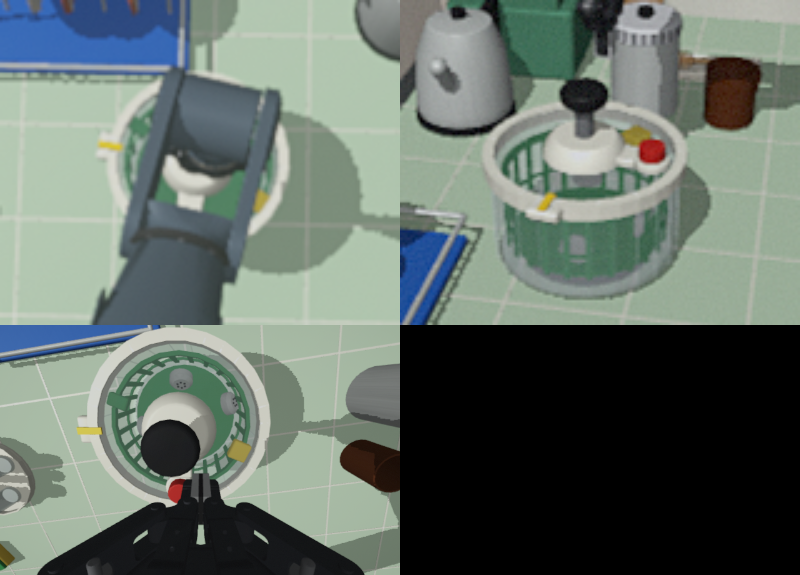

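The wrist picture shows the whole lid: ear at about (240,450) and spout line at (90,431) in the montage, with the knob clear of the fingers. The wrist camera works as a tracker, so I'll refine the axis with it.

```bash
cat >> h.py <<'E'
def wrap(a):return (a+np.pi)%(2*np.pi)-np.pi
def ears(n,im):  # candidates: (basket angle, radius, area)
    o=[]
    for u,v,a in blobs(mask2(im),(0,0,640,400),12):
        p=ray(n,u,v,.13)[:2]-C;r=np.hypot(*p)
        if .085<r<.122:o.append((round(wrap(np.arctan2(p[1],p[0])-np.pi/2-YAW),3),round(r,3),a))
    return o
def mask2(im):
    h=cv2.cvtColor(im,cv2.COLOR_RGB2HSV);H,S,V=[h[...,k].astype(int) for k in range(3)]
    return (H>18)&(H<34)&(S>95)&(V>75)
E
python3 - <<'E'
from h import *
im=cv2.cvtColor(cv2.imread('pics/wrist1.png'),4)
for c,zs in(('r',[.176]),('y',[.13,.152])):
    for b in blobs(mask(im,c),(100,0,460,300),10):print(c,b,[ray('wrist',b[0],b[1],z)[:2].round(4).tolist() for z in zs])
V=im.max(2);m=(V<60)[140:250,215:325].astype(np.uint8)
cn=max(cv2.findContours(m,0,2)[0],key=cv2.contourArea);(u,v),r=cv2.minEnclosingCircle(cn);print('knob',u+215,v+140,r,ray('wrist',u+215,v+140,.24).round(4),r/cams.camera_info('wrist')['K'][0][0]*(cams.camera_info('wrist')['T'][2][3]-.24))
for n in('wrist','side','top'):
    im=cv2.cvtColor(cv2.imread(f'pics/{n}1.png'),4);print(n,ears(n,im))
E
```

```text
r (np.float64(280.5), np.float64(265.4), 627) [[0.4921, 0.0344]]
y (np.float64(142.7), np.float64(169.0), 435) [[0.5891, 0.1566], [0.5924, 0.1428]]
y (np.float64(382.1), np.float64(200.7), 918) [[0.5226, -0.0686], [0.531, -0.0651]]
knob 272.22675704956055 197.219482421875 47.81462478637695 [0.5767 0.015  0.24  ] 0.027572131925106328
wrist [(np.float64(2.796), np.float64(0.103), 936)]
side [(np.float64(2.788), np.float64(0.099), 58), (np.float64(-0.208), np.float64(0.091), 27)]
top [(np.float64(2.763), np.float64(0.106), 30)]
```

```bash
sed -i 's/^C=.*/C=np.array([.573,.020]);YAW=-.147/' h.py
cat > look.py <<'E'
from h import *
import sys
seq=sys.argv[1] if len(sys.argv)>1 else 'wsws'
s=manip.sense();print('t',round(s['t'],3),'z',round(s['tcp_pos'][2],4),'F',np.round(s['force'],1))
for c in seq:
    n={'w':'wrist','s':'side','t':'top'}[c];t=manip.sense()['t']
    T=cams.camera_info(n);im=cams.snapshot(n);e=ears(n,im) ;print(c,round(t,3),[(float(a),float(r),k) for a,r,k in e])
print('t',round(manip.sense()['t'],3))
E
```

```text
(no output)
```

Request:
carry_out:
  targets:
    - [[1.55,-3.15,2.6,0,0,0,0],[1.55,-3.15,2.6,0,0,0,0],[1.55,-3.15,2.6,0,0,0,0],[1.55,-3.15,3.4,0,0,0,0],[1.55,-3.15,4.2,0,0,0,0],[1.55,-3.15,5.0,0,0,0,0],[1.55,-3.15,5.8,0,0,0,0],[1.55,-3.15,6.0,0,0,0,0],[1.55,-3.15,2.6,0,0,0,0],[1.55,-3.15,2.6,0,0,0,0],[1.55,-3.15,2.6,0,0,0,0],[1.55,-3.15,2.6,0,0,0,0]]

```text
t: 2.92
tcp_pos: [0.573, 0.0196, 0.2642]
tool_rot: [0.997, -0.074, 0.0, 0.0]
force: [-0.2, -0.1, -0.5]
finger_gap: -0.001
gripper_force: 0.0
```

```bash
python3 look.py wsws
```

```text
t 2.917 z 0.2642 F [-0.2 -0.1 -0.5]
w 2.917 [(-2.299, 0.102, 1439)]
s 2.967 [(-2.133, 0.102, 51), (-0.177, 0.093, 26)]
w 3.017 [(-2.083, 0.102, 1492)]
s 3.067 [(-1.922, 0.099, 71), (-0.177, 0.093, 26)]
t 3.117
```

Request:
carry_out:
  targets:
    - [[0,0,0.6,0,0,0,0],[0,0,1.2,0,0,0,0],[0,0,1.8,0,0,0,0],[0,0,2.4,0,0,0,0],[0,0,3.0,0,0,0,0],[0,0,3.5,0,0,0,0],[0,0,0,0,0,0,0],[0,0,0,0,0,0,0],[0,0,0,0,0,0,0],[0,0,0,0,0,0,0]]

```text
t: 3.95
tcp_pos: [0.573, 0.0207, 0.2631]
tool_rot: [0.997, -0.073, -0.001, -0.0]
force: [-0.1, 0.4, 0.3]
finger_gap: -0.003
gripper_force: 0.0
```

```bash
python3 look.py wsws
```

```text
t 3.95 z 0.2631 F [-0.1  0.4  0.3]
w 3.95 [(0.408, 0.096, 1111)]
s 4.0 [(-0.18, 0.093, 25)]
w 4.05 [(0.713, 0.096, 1039)]
s 4.1 [(-0.177, 0.093, 26)]
t 4.15
```

Request:
carry_out:
  targets:
    - [[0,0,0.8,0,0,0,0],[0,0,1.2,0,0,0,0],[0,0,1.6,0,0,0,0],[0,0,2.0,0,0,0,0],[0,0,2.4,0,0,0,0],[0,0,2.8,0,0,0,0],[0,0,3.2,0,0,0,0],[0,0,3.5,0,0,0,0],[0,0,0,0,0,0,0],[0,0,0,0,0,0,0],[0,0,0,0,0,0,0]]

```text
t: 5.07
tcp_pos: [0.5743, 0.0204, 0.2648]
tool_rot: [0.997, -0.073, 0.001, 0.0]
force: [-0.7, -0.4, -0.5]
finger_gap: -0.002
gripper_force: 0.0
```

```bash
python3 look.py wsw
```

```text
t 5.067 z 0.2648 F [-0.7 -0.4 -0.5]
w 5.067 [(-2.696, 0.102, 1346)]
s 5.117 [(-0.177, 0.093, 26)]
w 5.167 [(-2.422, 0.102, 1441)]
t 5.217
```

Request:
carry_out:
  targets:
    - [[0,0,0.7,0,0,0,0],[0,0,1.25,0,0,0,0],[0,0,1.8,0,0,0,0],[0,0,2.35,0,0,0,0],[0,0,2.9,0,0,0,0],[0,0,3.4,0,0,0,0],[0,0,0,0,0,0,0],[0,0,0,0,0,0,0],[0,0,0,0,0,0,0]]

```text
t: 5.97
tcp_pos: [0.5741, 0.0204, 0.2643]
tool_rot: [0.997, -0.073, 0.001, 0.0]
force: [-0.6, -0.1, -0.7]
finger_gap: 0.0
gripper_force: 0.0
```

```bash
python3 look.py wsw
```

```text
t 5.967 z 0.2643 F [-0.6 -0.1 -0.7]
w 5.967 [(-0.077, 0.096, 1240)]
s 6.017 [(-0.177, 0.093, 26)]
w 6.067 [(0.24, 0.096, 1157)]
t 6.117
```

Request:
carry_out:
  targets:
    - [[0,0,0.7,0,0,0,0],[0,0,1.2,0,0,0,0],[0,0,1.7,0,0,0,0],[0,0,2.2,0,0,0,0],[0,0,2.7,0,0,0,0],[0,0,3.2,0,0,0,0],[0,0,3.4,0,0,0,0],[0,0,0,0,0,0,0],[0,0,0,0,0,0,0],[0,0,0,0,0,0,0]]

```text
t: 6.95
tcp_pos: [0.5742, 0.0204, 0.2644]
tool_rot: [0.997, -0.073, 0.001, 0.0]
force: [0.0, 0.1, -0.5]
finger_gap: -0.002
gripper_force: 0.0
```

```bash
python3 look.py wsw
```

```text
t 6.95 z 0.2644 F [ 0.   0.1 -0.5]
w 6.95 [(-3.045, 0.102, 1244)]
s 7.0 [(-0.177, 0.093, 26)]
w 7.05 [(-2.7, 0.102, 1375)]
t 7.1
```

Request:
carry_out:
  targets:
    - [[0,0,0.8,0,0,0,0],[0,0,1.2,0,0,0,0],[0,0,1.6,0,0,0,0],[0,0,2.0,0,0,0,0],[0,0,2.4,0,0,0,0],[0,0,2.8,0,0,0,0],[0,0,3.2,0,0,0,0],[0,0,3.5,0,0,0,0],[0,0,0,0,0,0,0],[0,0,0,0,0,0,0],[0,0,0,0,0,0,0]]

```text
t: 8.02
tcp_pos: [0.5742, 0.0204, 0.2645]
tool_rot: [0.997, -0.073, 0.001, 0.0]
force: [-0.3, -0.2, 0.5]
finger_gap: 0.002
gripper_force: 0.0
```

```bash
python3 look.py wsw
```

```text
t 8.017 z 0.2645 F [-0.3 -0.2  0.5]
w 8.017 [(0.44, 0.096, 1090)]
s 8.067 [(-0.18, 0.093, 25)]
w 8.117 [(0.743, 0.096, 1026)]
t 8.167
```

Request:
carry_out:
  targets:
    - [[0,0,0.7,0,0,0,0],[0,0,1.2,0,0,0,0],[0,0,1.7,0,0,0,0],[0,0,2.2,0,0,0,0],[0,0,2.7,0,0,0,0],[0,0,3.2,0,0,0,0],[0,0,3.4,0,0,0,0],[0,0,0,0,0,0,0],[0,0,0,0,0,0,0],[0,0,0,0,0,0,0]]

```text
t: 9.0
tcp_pos: [0.5742, 0.0204, 0.2643]
tool_rot: [0.997, -0.073, 0.001, 0.0]
force: [-0.5, -0.1, -1.1]
finger_gap: 0.0
gripper_force: 0.0
```

```bash
python3 look.py wsw
```

```text
t 9.0 z 0.2643 F [-0.5 -0.1 -1.1]
w 9.0 [(-2.662, 0.102, 1355)]
s 9.05 [(-2.435, 0.115, 14), (-0.177, 0.093, 26)]
w 9.1 [(-2.327, 0.102, 1465)]
t 9.15
```

Request:
carry_out:
  targets:
    - [[0,0,0.8,0,0,0,0],[0,0,1.2,0,0,0,0],[0,0,1.6,0,0,0,0],[0,0,2.0,0,0,0,0],[0,0,2.4,0,0,0,0],[0,0,2.8,0,0,0,0],[0,0,3.2,0,0,0,0],[0,0,3.5,0,0,0,0],[0,0,0,0,0,0,0],[0,0,0,0,0,0,0],[0,0,0,0,0,0,0]]

```text
t: 10.07
tcp_pos: [0.5742, 0.0204, 0.2645]
tool_rot: [0.997, -0.073, 0.001, 0.0]
force: [0.3, 0.1, -0.3]
finger_gap: 0.0
gripper_force: 0.0
```

```bash
python3 look.py wsw
```

```text
t 10.067 z 0.2645 F [ 0.3  0.1 -0.3]
w 10.067 [(0.797, 0.096, 1005)]
s 10.117 [(-0.177, 0.093, 26)]
w 10.167 [(1.081, 0.1, 708)]
t 10.217
```

Request:
carry_out:
  targets:
    - [[0,0,0.7,0,0,0,0],[0,0,1.2,0,0,0,0],[0,0,1.7,0,0,0,0],[0,0,2.2,0,0,0,0],[0,0,2.7,0,0,0,0],[0,0,3.2,0,0,0,0],[0,0,3.4,0,0,0,0],[0,0,0,0,0,0,0],[0,0,0,0,0,0,0],[0,0,0,0,0,0,0]]

```text
t: 11.05
tcp_pos: [0.5742, 0.0204, 0.2644]
tool_rot: [0.997, -0.073, 0.001, 0.0]
force: [-0.2, -0.7, -0.6]
finger_gap: 0.002
gripper_force: 0.0
```

Request:
carry_out:
  targets:
    - [[0,0,-2.0,0,0,0,0],[-4.0,0,-2.0,0,0,0,0],[-8.0,0,-2.0,0,0,0,0],[-8.9,0,0,0,0,0,0],[-8.9,0,3.5,0,0,0,0],[-8.9,0,6.0,0,0,0,0],[-8.9,0,6.0,0,0,0,0]]

```text
t: 11.63
tcp_pos: [0.4807, 0.0342, 0.1989]
tool_rot: [0.997, -0.073, -0.006, -0.001]
force: [-1.5, 0.1, 0.0]
finger_gap: -0.002
gripper_force: 0.0
```

```bash
cat >> look.py <<'E'
if 'S' in sys.argv: cv2.imwrite('pics/'+sys.argv[3]+'.png',im[:,:,::-1])
E
python3 look.py wsw S w2
```

```text
t 11.633 z 0.1989 F [-1.5  0.1  0. ]
w 11.633 [(-0.356, 0.094, 1132)]
s 11.683 [(-0.177, 0.093, 26)]
w 11.733 [(-0.139, 0.098, 3072)]
t 11.783
```

View pics/w2.png

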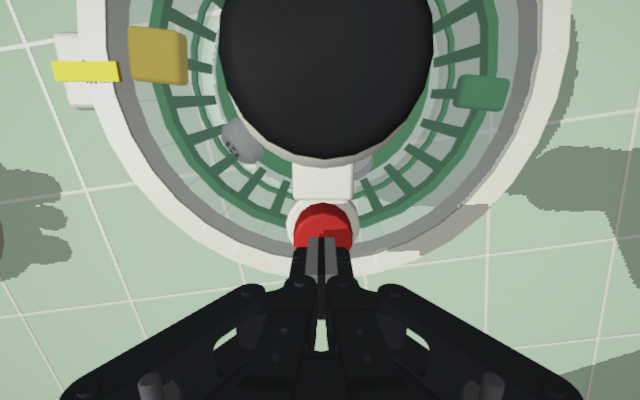

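The wrist view shows the closed fingertips at (322,240) over the red button, the ear at (158,55) near the spout line at (85,72), and the knob up. Next I'll check the settled pose and the mark's bias in this view.

```bash
cat >> h.py <<'E'
def markang(n,im):
    for u,v,a in blobs(mask2(im),(0,0,640,400),12):
        p=ray(n,u,v,.152)[:2]-C;r=np.hypot(*p);w=wrap(np.arctan2(p[1],p[0])-np.pi/2-YAW)
        if r>.112 and abs(w)<.3:return round(float(w),3),round(float(r),3),a
E
sed -i "s/for a,r,k in e\])/for a,r,k in e],markang(n,im))/" look.py
python3 look.py ww; python3 -c "
from h import *
togo([.486,.033,.195])"
```

```text
t 11.783 z 0.2038 F [-0.2  0.1  0.7]
w 11.783 [(0.022, 0.097, 2780)] (-0.02, 0.125, 1292)
w 11.833 [(0.18, 0.096, 2541)] (-0.016, 0.125, 1299)
t 11.883
t 11.88 tcp [0.4866 0.0333 0.2049] F [ 0.9 -0.6  0.7] go [-0.06  0.04  0.99] [ 0.  -0.1  0. ]
```

Request:
carry_out:
  targets:
    - [[0,0,1.0,0,0,0,0],[0,0,1.5,0,0,0,0],[0,0,1.5,0,0,0,0],[0,0,1.5,0,0,0,0],[0,0,1.5,0,0,0,0],[0,0,1.5,0,0,0,0]]

```text
t: 12.38
tcp_pos: [0.4869, 0.0333, 0.1899]
tool_rot: [0.997, -0.073, 0.002, 0.0]
force: [2.7, -0.4, 3.1]
finger_gap: 0.003
gripper_force: 1.8
```

```bash
python3 look.py wsw
```

```text
t 12.383 z 0.1899 F [ 2.7 -0.4  3.1]
w 12.383 [] (-0.012, 0.124, 1543)
s 12.433 [(1.559, 0.09, 14), (-0.177, 0.093, 26)] (-0.028, 0.121, 26)
w 12.483 [(1.857, 0.086, 12), (1.813, 0.115, 12)] (-0.011, 0.124, 1552)
t 12.533
```

Request:
carry_out:
  targets:
    - [[0,0,0,0,0,0,0],[0,0,0,0,0,0,0],[0,0,0,0,0,0,0],[0,0,-0.7,0,0,0,0],[0,0,-0.7,0,0,0,0]]

```text
t: 12.95
tcp_pos: [0.484, 0.0338, 0.196]
tool_rot: [0.997, -0.073, -0.002, -0.0]
force: [-0.3, 0.7, 0.3]
finger_gap: 0.001
gripper_force: 0.0
```

```bash
python3 look.py wsws
```

```text
t 12.95 z 0.196 F [-0.3  0.7  0.3]
w 12.95 [(1.94, 0.1, 1261)] (-0.011, 0.124, 1481)
s 13.0 [(-0.18, 0.093, 25)] (-0.031, 0.122, 25)
w 13.05 [(1.942, 0.1, 1273)] (-0.015, 0.124, 1493)
s 13.1 [(-0.18, 0.094, 24)] (-0.031, 0.122, 24)
t 13.15
```

The partial brake turned out much stronger than nominal: about 3.5 rad/s² at TCP z=0.190. The basket has stopped at 1.94 rad, short of the mark. The six-second hold is already done, so I'll give one more modest press, let the basket coast, and brake with this calibration.

Request:
carry_out:
  targets:
    - [[0,0,-4.1,0,0,0,0],[0,0,-8.2,0,0,0,0],[4.0,0,-8.2,0,0,0,0],[8.0,0,-8.2,0,0,0,0],[8.8,0,-8.0,0,0,0,0],[8.8,0,-6.8,0,0,0,0],[8.8,0,-6.8,0,0,0,0],[8.8,0,-5.9,0,0,0,0],[8.8,0,-5.1,0,0,0,0],[8.8,0,-4.3,0,0,0,0],[8.8,0,-3.5,0,0,0,0],[8.8,0,-6.8,0,0,0,0]]

```text
t: 14.15
tcp_pos: [0.5668, 0.0214, 0.2573]
tool_rot: [0.997, -0.073, -0.009, -0.001]
force: [-0.4, -0.4, -0.7]
finger_gap: -0.003
gripper_force: 0.0
```

```bash
python3 look.py ww
```

```text
t 14.15 z 0.2573 F [-0.4 -0.4 -0.7]
w 14.15 [(2.564, 0.101, 1106)] (-0.041, 0.13, 573)
w 14.2 [(2.671, 0.1, 1050)] (-0.025, 0.124, 497)
t 14.25
```

Request:
carry_out:
  targets:
    - [[0,0,-2.5,0,0,0,0],[-4.0,0,-2.5,0,0,0,0],[-8.0,0,-2.5,0,0,0,0],[-8.8,0,0,0,0,0,0],[-8.8,0,3.5,0,0,0,0],[-8.8,0,6.0,0,0,0,0],[-8.8,0,6.0,0,0,0,0],[-8.8,0,6.0,0,0,0,0]]

```text
t: 14.92
tcp_pos: [0.4841, 0.0338, 0.203]
tool_rot: [0.997, -0.073, -0.002, -0.0]
force: [0.3, -0.1, 0.5]
finger_gap: 0.0
gripper_force: 0.0
```

```bash
python3 look.py wwww; python3 -c "
from h import *
togo([.486,.033,.203])"
```

```text
t 14.917 z 0.203 F [ 0.3 -0.1  0.5]
w 14.917 [] (-0.027, 0.125, 1348)
w 14.967 [] (-0.021, 0.125, 1320)
w 15.017 [] (-0.017, 0.125, 1281)
w 15.067 [] (-0.014, 0.124, 1296)
t 15.117
t 15.12 tcp [0.4867 0.0333 0.2054] F [-0.3  0.3  0.3] go [-0.06  0.04  0.24] [ 0.  -0.2  0. ]
```

Request:
carry_out:
  targets:
    - [[0,0,0.3,0,0,0,0],[0,0,0.3,0,0,0,0],[0,0,0.3,0,0,0,0],[0,0,0.3,0,0,0,0],[0,0,0.3,0,0,0,0],[0,0,0.3,0,0,0,0],[0,0,0.3,0,0,0,0],[0,0,0.3,0,0,0,0],[0,0,0.3,0,0,0,0]]

```text
t: 15.87
tcp_pos: [0.4854, 0.0335, 0.2009]
tool_rot: [0.997, -0.073, -0.0, -0.0]
force: [-0.9, 0.9, 0.6]
finger_gap: 0.003
gripper_force: 0.0
```

```bash
python3 look.py wwwwww
```

```text
t 15.867 z 0.2009 F [-0.9  0.9  0.6]
w 15.867 [(-0.01, 0.096, 2937)] (-0.013, 0.124, 1361)
w 15.917 [(0.083, 0.096, 2786)] (-0.013, 0.124, 1362)
w 15.967 [(0.175, 0.096, 2680)] (-0.013, 0.124, 1361)
w 16.017 [(0.266, 0.096, 2555)] (-0.013, 0.124, 1362)
w 16.067 [(0.355, 0.096, 2450)] (-0.013, 0.124, 1359)
w 16.117 [(0.443, 0.096, 2353)] (-0.013, 0.124, 1361)
t 16.167
```

Request:
carry_out:
  targets:
    - [[0,0,0,0,0,0,0],[0,0,0,0,0,0,0],[0,0,0,0,0,0,0],[0,0,0,0,0,0,0],[0,0,0,0,0,0,0],[0,0,0,0,0,0,0],[0,0,0,0,0,0,0],[0,0,0,0,0,0,0],[0,0,0,0,0,0,0],[0,0,0,0,0,0,0],[0,0,0,0,0,0,0],[0,0,0,0,0,0,0]]

```text
t: 17.17
tcp_pos: [0.4855, 0.0335, 0.2009]
tool_rot: [0.997, -0.073, 0.0, 0.0]
force: [0.1, 0.1, -0.0]
finger_gap: -0.004
gripper_force: 0.0
```

Request:
carry_out:
  targets:
    - [[0,0,0,0,0,0,0],[0,0,0,0,0,0,0],[0,0,0,0,0,0,0],[0,0,0,0,0,0,0],[0,0,0,0,0,0,0],[0,0,0,0,0,0,0]]

```text
t: 17.67
tcp_pos: [0.4855, 0.0335, 0.2009]
tool_rot: [0.997, -0.073, 0.0, -0.0]
force: [-0.2, -0.6, 0.5]
finger_gap: -0.003
gripper_force: 0.0
```

```bash
python3 look.py wwww
```

```text
t 17.667 z 0.2009 F [-0.2 -0.6  0.5]
w 17.667 [(2.625, 0.101, 2273)] (-0.013, 0.124, 1360)
w 17.717 [(2.678, 0.101, 2330)] (-0.013, 0.124, 1361)
w 17.767 [(2.731, 0.101, 2389)] (-0.013, 0.124, 1362)
w 17.817 [(2.782, 0.101, 2449)] (-0.013, 0.124, 1361)
t 17.867
```

The basket loses about 0.45 rad/s each second, so it would stall before reaching the mark. I'll pump it again to about 3 rad/s so that it passes the mark slowly on a later turn.

Request:
carry_out:
  targets:
    - [[0,0,-4.1,0,0,0,0],[0,0,-8.0,0,0,0,0],[4.0,0,-8.0,0,0,0,0],[8.0,0,-8.0,0,0,0,0],[8.8,0,-7.6,0,0,0,0],[8.8,0,-6.3,0,0,0,0],[8.8,0,-5.4,0,0,0,0],[8.8,0,-4.6,0,0,0,0],[8.8,0,-3.8,0,0,0,0],[8.8,0,-3.1,0,0,0,0],[8.8,0,-6.3,0,0,0,0],[8.8,0,-6.3,0,0,0,0]]

```text
t: 18.87
tcp_pos: [0.5736, 0.0206, 0.2669]
tool_rot: [0.997, -0.073, 0.002, 0.0]
force: [0.6, -0.5, 0.9]
finger_gap: -0.004
gripper_force: 0.0
```

```bash
python3 look.py www
```

```text
t 18.867 z 0.2669 F [ 0.6 -0.5  0.9]
w 18.867 [(-2.169, 0.101, 1432)] (-0.006, 0.124, 500)
w 18.917 [(-2.057, 0.101, 1461)] (-0.0, 0.123, 519)
w 18.967 [(-1.942, 0.101, 1493)] (-0.002, 0.124, 520)
t 19.017
```

Request:
carry_out:
  targets:
    - [[0,0,0.8,0,0,0,0],[0,0,1.4,0,0,0,0],[0,0,2.0,0,0,0,0],[0,0,2.6,0,0,0,0],[0,0,3.2,0,0,0,0],[0,0,3.5,0,0,0,0],[0,0,-0.5,0,0,0,0],[0,0,-2.0,0,0,0,0],[-4.0,0,-2.0,0,0,0,0],[-8.0,0,-2.0,0,0,0,0],[-8.8,0,0,0,0,0,0],[-8.8,0,3.0,0,0,0,0]]

```text
t: 20.02
tcp_pos: [0.4828, 0.0343, 0.2345]
tool_rot: [0.997, -0.073, 0.001, 0.0]
force: [0.6, -0.3, 0.1]
finger_gap: 0.003
gripper_force: 0.0
```

```bash
python3 look.py ww;  python3 -c "
from h import *
togo([.486,.033,.201])"
```

```text
t 20.017 z 0.2345 F [ 0.6 -0.3  0.1]
w 20.017 [(1.239, 0.099, 1174)] (0.021, 0.119, 948)
w 20.067 [(1.302, 0.099, 459)] (-0.02, 0.125, 1028)
t 20.117
t 20.12 tcp [0.4809 0.0342 0.2297] F [-0.7  0.1 -0.3] go [0.56 0.04 2.87] [-0.   0.7  0. ]
```

Request:
carry_out:
  targets:
    - [[0,0,2.5,0,0,0,0],[0,0,3.3,0,0,0,0],[0,0,3.3,0,0,0,0],[0,0,3.3,0,0,0,0],[0,0,3.3,0,0,0,0]]

```text
t: 20.53
tcp_pos: [0.4863, 0.0333, 0.2016]
tool_rot: [0.997, -0.073, 0.001, 0.0]
force: [1.1, -0.0, -0.5]
finger_gap: -0.002
gripper_force: 0.0
```

```bash
python3 look.py www
```

```text
t 20.533 z 0.2016 F [ 1.1 -0.  -0.5]
w 20.533 [(2.783, 0.102, 2418)] (-0.014, 0.124, 1321)
w 20.583 [(2.919, 0.102, 2570)] (-0.012, 0.124, 1336)
w 20.633 [(3.054, 0.102, 2744)] (-0.012, 0.124, 1321)
t 20.683
```

Request:
carry_out:
  targets:
    - [[0,0,1.15,0,0,0,0],[0,0,1.15,0,0,0,0],[0,0,1.15,0,0,0,0],[0,0,0,0,0,0,0],[0,0,0,0,0,0,0],[0,0,0,0,0,0,0],[0,0,0,0,0,0,0],[0,0,0,0,0,0,0],[0,0,0,0,0,0,0],[0,0,0,0,0,0,0],[0,0,0,0,0,0,0]]

```text
t: 21.6
tcp_pos: [0.4852, 0.0335, 0.2006]
tool_rot: [0.997, -0.073, -0.0, -0.0]
force: [0.3, 0.1, -0.5]
finger_gap: -0.0
gripper_force: 0.0
```

```bash
python3 look.py wsts
```

```text
t 21.6 z 0.2006 F [ 0.3  0.1 -0.5]
w 21.6 [] (-0.014, 0.124, 1373)
s 21.65 [(-1.154, 0.097, 50), (-0.18, 0.094, 24)] (-0.031, 0.122, 24)
t 21.7 [(-1.044, 0.097, 59)] (0.017, 0.125, 21)
s 21.75 [(-0.995, 0.094, 36), (-0.18, 0.094, 24)] (-0.031, 0.122, 24)
t 21.8
```

Request:
carry_out:
  targets:
    - [[0,0,0,0,0,0,0],[0,0,0,0,0,0,0]]

```text
t: 21.97
tcp_pos: [0.4854, 0.0335, 0.2008]
tool_rot: [0.997, -0.073, -0.0, -0.0]
force: [-0.3, -0.2, 0.1]
finger_gap: 0.002
gripper_force: 0.0
```

```bash
python3 look.py ws
```

```text
t 21.967 z 0.2008 F [-0.3 -0.2  0.1]
w 21.967 [] (-0.013, 0.124, 1363)
s 22.017 [(-0.637, 0.087, 12), (-0.177, 0.093, 26)] (-0.028, 0.121, 26)
t 22.067
```

```bash
python3 look.py w
```

```text
t 22.067 z 0.2009 F [-0.2  0.2  0. ]
w 22.067 [(-0.399, 0.093, 1284)] (-0.013, 0.124, 1360)
t 22.117
```

Request:
carry_out:
  targets:
    - [[0,0,0,0,0,0,0]]

```text
t: 22.2
tcp_pos: [0.4854, 0.0335, 0.2009]
tool_rot: [0.997, -0.073, 0.0, 0.0]
force: [0.1, -0.3, 0.2]
finger_gap: -0.005
gripper_force: 0.0
```

```bash
python3 look.py w
```

```text
t 22.2 z 0.2009 F [ 0.1 -0.3  0.2]
w 22.2 [(-0.28, 0.097, 3278)] (-0.013, 0.124, 1361)
t 22.25
```

Request:
carry_out:
  targets:
    - [[0,0,1.6,0,0,0,0],[0,0,1.6,0,0,0,0],[0,0,1.6,0,0,0,0],[0,0,1.6,0,0,0,0],[0,0,1.6,0,0,0,0],[0,0,1.6,0,0,0,0]]

```text
t: 22.75
tcp_pos: [0.4864, 0.0333, 0.1857]
tool_rot: [0.997, -0.073, 0.001, 0.0]
force: [2.5, -0.2, 4.8]
finger_gap: 0.003
gripper_force: 2.4
```

```bash
python3 look.py wtw S w3; python3 -c "
from h import *
T=cams.camera_info('wrist')
im=cv2.cvtColor(cv2.imread('pics/w3.png'),4);print(blobs(mask2(im),(0,0,640,400),12))"
```

```text
t 22.75 z 0.1857 F [ 2.5 -0.2  4.8]
w 22.75 [(0.006, 0.096, 3473)] (-0.013, 0.124, 1651)
t 22.8 [(0.008, 0.11, 68)] None
w 22.85 [(0.006, 0.096, 3482)] (-0.013, 0.124, 1650)
t 22.9
[(np.float64(145.8), np.float64(80.5), 3482), (np.float64(62.5), np.float64(73.5), 1650)]
```

View pics/w3.png

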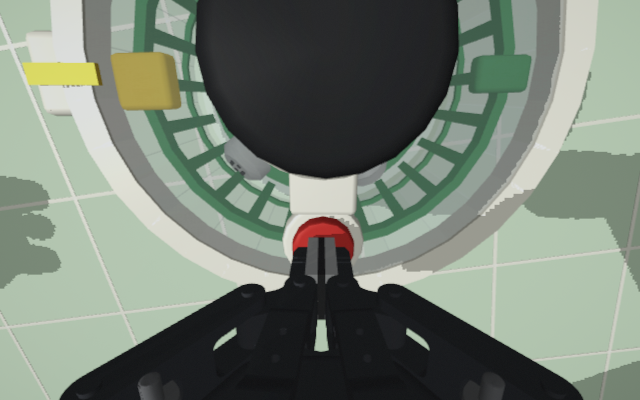

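The ear at (146,80) has stopped in line with the spout's yellow line at (62,73), within about 0.02 rad. Letting go and backing away.

Request:
carry_out:
  targets:
    - [[0,0,-1.0,0,0,0,0],[0,0,-2.5,0,0,0,0],[0,0,-5.5,0,0,0,0],[0,0,-9.0,0,0,0,0],[0,0,-11.0,0,0,0,0],[0,0,-11.0,0,0,0,0],[0,0,-11.0,0,0,0,0]]

```text
t: 23.48
tcp_pos: [0.4844, 0.0337, 0.2949]
tool_rot: [0.997, -0.073, -0.001, 0.0]
force: [0.6, 0.1, -0.2]
finger_gap: 0.0
gripper_force: 0.0
```

```bash
python3 look.py wtwws S s4
```

```text
t 23.483 z 0.2949 F [ 0.6  0.1 -0.2]
w 23.483 [(0.02, 0.096, 1238)] (-0.005, 0.123, 540)
t 23.533 [] (0.016, 0.127, 18)
w 23.583 [(0.007, 0.096, 1258)] (-0.014, 0.124, 550)
w 23.633 [(0.004, 0.096, 1262)] (-0.015, 0.124, 545)
s 23.683 [(-0.177, 0.093, 26)] (-0.028, 0.121, 26)
t 23.733
```

The ear is at rest on the mark and the robot is clear, so I'm handing in.

```bash
python3 -c "
from station import sign_off
print(sign_off())"
```

```text
the job is handed in; nothing more can be done
None
```

I held the basket at about 2.7–3.5 rad/s (26–33 turns a minute) for over 7 s; my first brake touch then stopped it off the mark, so I pumped it up again (never measured above 3.5 rad/s) and braked it with the ear within about 0.02 rad of the yellow line, let go, and handed in at 23.7 s.

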